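Set the transport lock of a bench shaker

ROBOT

A 6-joint arm with a two-finger parallel gripper is mounted at the origin on a cart in front of the work surface, level with it; the furniture and walls round the work are solid. World frame = base frame: x ahead of the robot, y to its left, z up, the work surface at z = 0. Lengths are in m, angles in degrees, forces in N, time in s.
With the tool pointing down it reaches from about 0.25 to 0.85 m from the base axis. Payload 12.5 kg.
Tool frame: the origin (TCP) lies at the very end of the fingers, on their centre line; the grasp point (between the pads) lies 19 mm behind it; z points along the fingers, y is the line along which they close (so a half turn about z gives the same grasp; the last joint's range is limited). The gripper opens to 93 mm and grips with 3 to 60 N. Pads are 15 mm wide; open, the fingers measure 128 mm over their backs; the gripper's body (75 mm by 188 mm) begins 65 mm behind the grasp point.
Start: joints at [-68.847, 20.094, 94.641, -0, 65.266, -4.847], TCP at [0.241, -0.494, 0.219] pointing down, gripper open.
Joint ranges: [-157.81, 157.81], [-45, 120.19], [0.68, 151.7], [-89.99, 269.99], [4.06, 180], [-164.3, 164.3]. Speed limits (degrees/s): [127.2, 127.2, 159.86, 180, 180, 180].

INTERFACE

Orientations are given as [roll, pitch, yaw] about the fixed x, y, z axes, in that order (R = Rz(yaw) Ry(pitch) Rx(roll)).
In Python, from workcell import arm gives the robot as it stands.
- The arm moves only by the shell command python3 -m inch 'ROWS'. ROWS is JSON, a list of rows, each an object of numbers: "gripper": the opening in per cent of the stroke, from 0 (shut) to 100 (fully open); "dx", "dy", "dz": the shift along the world's x, y, z in m; "roll": the turn about the world's z in degrees. A call has 1 to 5 rows; each row shifts and turns the commanded pose from where the row before left it; what a row does not reach is not made up. A row lasts 1/12 s, in which the tool goes at most 41.7 mm and 7.16 degrees, less where a joint would pass 70% of its speed; a pose out of reach is approached as far as the arm can. A call is refused whole if a number of a shift passes 0.0417 or a number of a turn 7.16, either way. A call with a gripper value outside its range is refused whole. The fingers move at their own pace and stop on an object; the grip force is fixed at half the most. Time passes only in rows, so rows that do not move let the fingers close. It gives the time, the measured TCP pose, the force, the opening and the grip force at its end, in the units of the state.
- arm.get_obs(): the state, without advancing time (a new reading comes with each control period).
- arm.read_camera(name): name is "side" or "top" or "wrist"; returns the picture (400x640x3 uint8, red, green, blue); there is no depth.
- arm.camera_model(name): a dict with "vertical_fov" (degrees; the focal length in pixels is half the picture's height over the tangent of half this angle, whatever the lens; pixels are square), "cx", "cy" (the principal point, pixels), "R" (3x3) and "t" (3): a world point X has camera coordinates R X + t. Camera axes: x right, y down, z forward; pixel columns grow to the right and rows downward; lengths in m; the calibration is good to about 2 mm. A picture is of the moment at which its call begins: read the wrist's pose just before it. camera_model takes no time and is no camera call; for the wrist camera it gives the pose at the moment of the call.
- arm.finish_job(): hands the job in; it is judged then, once.
The state is a dict: "t": time; "q": joint angles; "qvel": joint speeds; "effort": joint torques, N m; "tool_pos": TCP position; "tcp_rot": TCP orientation; "wrist_force": force on the tool from outside, world axes, zero at the start; "moment": the same for the moment, N m; "width": finger opening in m; "finger_force": force on a finger pad.
Only numpy, scipy, OpenCV 4.12 (cv2) and the standard library are available. Lean on these libraries where they do the work, as an engineer would, in place of code of your own. Each camera call takes 0.05 s, during which the arm holds its last target. There are 200 camera calls.

TASK

The shaker on the bench is to be carried to another room. Slide its red transport-lock grip along its track, away from the shaker's front, fully home against the end stop beside the green closed padlock, and let go of it. Leave the blue speed slide set as it is.

Things in the scene. Friction and masses are not known exactly. Their poses are not given: they have to be found in the camera images.
- lock_grip (a point): Centre of the top of the red transport-lock grip, an upright block 22 mm along its track x 20 mm wide x 34 mm high; its top is 104 mm above the worktop, the shaker's deck under it 65 mm, the end stops of its track 75 mm. x points along the straight, level track to the locked end (green closed padlock, away from the front), z up. It slides at about 2 N and stays where it is left.
- lock_slide (a joint): Travel of the red grip along its track in m: 0 at the front end (white open padlock), 0.070 at the end stop beside the green closed padlock (locked). It starts within 20 mm of the front end.
- speed_grip (a point): Centre of the top of the blue speed grip, of the same size and axes as the red one, on a parallel track (white scale ticks) 90 mm to the left or right of the red one's; either may be on the left. It has 70 mm of travel too, stands somewhere along it, moves as lightly and must stay where it is.
- shaker: White bench-top shaker, 300 mm deep (x) x 200 mm wide (y), immovable; origin at the centre of its underside, x to its back, z up. Its front half is the deck, 65 mm high; the platform on the rear begins 34 mm behind the origin, top 79 mm. Both tracks run along x, centred 76 mm in front of the origin, 45 mm to each side. Right of the shaker (-y) stands a grey lidded bath, 335 mm high: pass over it.

How it is judged:
By the outcome, as a careful person would: the job done as asked, in the order asked, and still so for the second after the job is handed in, with the robot touching nothing.
It also fails if it takes over 32 s, if anything falls off the work surface, if the arm or the gripper's body presses on something with over 40 N, if the wrist force passes 120 N, or if a joint passes its speed limit or range.

## Working session

There is one attempt and no reset: what is moved stays moved. The work goes in short steps, Python scripts to look and compute and a shell command to move; the robot and the scene stay as the last step left them, time stands still between calls to the robot, and variables do not carry over. Pictures are saved under pics/ and viewed, at most 10 in all, crops included, and the job is handed in when it is done.

```bash
mkdir -p pics
cat > h.py <<'E'
import numpy as np,cv2
from workcell import arm
def ray(name,u,v,z,m=None):
    m=m or arm.camera_model(name); f=200/np.tan(np.radians(m['vertical_fov']/2))
    R=np.array(m['R']);t=np.array(m['t']);c=-R.T@t
    d=R.T@np.array([(u-m['cx'])/f,(v-m['cy'])/f,1]); return c+d*(z-c[2])/d[2]
def proj(name,X):
    m=arm.camera_model(name); f=200/np.tan(np.radians(m['vertical_fov']/2))
    p=np.array(m['R'])@X+np.array(m['t']); return f*p[0]/p[2]+m['cx'],f*p[1]/p[2]+m['cy']
E
python3 - <<'E'
from h import *
ims=[]
for n in("side","top"):
    im=arm.read_camera(n)[:,:,::-1]; cv2.imwrite(f'pics/{n}0.png',im)
    m=arm.camera_model(n); print(n,m['vertical_fov'],m['cx'],m['cy'],-np.array(m['R']).T@m['t'],m.keys())
print(arm.get_obs())
E
```

```text
side 42.161176850861125 323.9896810244494 194.43626248267896 [1.20660218 0.05067084 0.56852566] dict_keys(['vertical_fov', 'cx', 'cy', 'R', 't'])
top 53.3718423130224 318.5385706319201 202.57175307341572 [0.45793439 0.2567247  0.945413  ] dict_keys(['vertical_fov', 'cx', 'cy', 'R', 't'])
{'t': 0.1, 'q': array([-6.88454987e+01,  2.01233137e+01,  9.46700618e+01,  7.28569928e-04,
        6.52636350e+01, -4.84650566e+00]), 'qvel': array([-0.0391988 , -0.17794245, -0.19182778,  0.03604772,  0.04553877,
       -0.00463411]), 'effort': array([-4.08822034e-04, -4.98027420e+01, -2.85706562e+01,  6.99820882e-02,
        2.38864089e-02, -6.70315012e-05]), 'tool_pos': array([ 0.24104515, -0.49405912,  0.2181569 ]), 'tcp_rot': array([-1.79943249e+02, -5.47566755e-03,  2.60006990e+01]), 'wrist_force': array([-0.88634044,  0.50184963,  0.92480154]), 'moment': array([-0.02324928,  0.02208229, -0.01961615]), 'finger_force': 0.0, 'width': 0.09311842194439308}
```

View pics/top0.png

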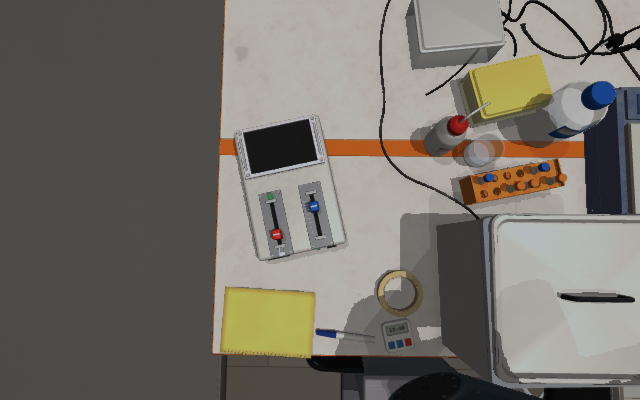

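View pics/side0.png

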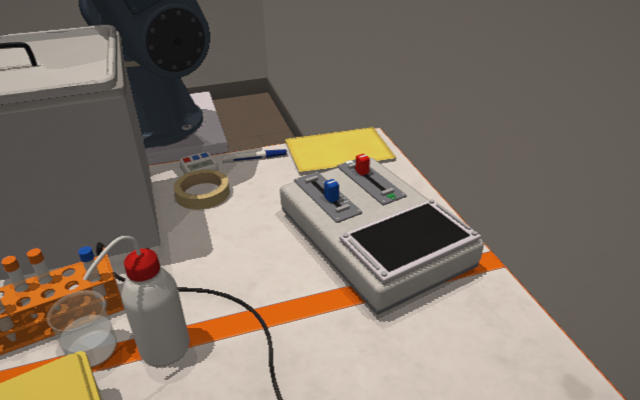

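The top view shows the shaker with the red grip at about (276,234), the blue grip at (313,206) and the green padlock at (269,196). The side view shows red at (362,164) and blue at (332,190). The tall bath stands between the arm's start and the shaker.

Run:
```python
from h import *
a=cv2.imread('pics/top0.png');b=cv2.imread('pics/side0.png')
def comp(im,lo,hi,box):
    h=cv2.cvtColor(im,cv2.COLOR_BGR2HSV)
    k=cv2.inRange(h,lo,hi)
    if lo[0]==0:k|=cv2.inRange(h,(172,lo[1],lo[2]),(180,255,255))
    M=np.zeros_like(k);x0,y0,x1,y1=box;M[y0:y1,x0:x1]=k[y0:y1,x0:x1]
    n,l,s,c=cv2.connectedComponentsWithStats(M);i=1+s[1:,4].argmax();return s[i],c[i]
for nm,lo,hi in(("red",(0,120,60),(6,255,255)),("blue",(105,110,50),(125,255,255)),("green",(45,80,40),(85,255,255))):
    for cam,im,box in(("top",a,(240,170,345,262)),("side",b,(280,140,420,240))):
        s,c=comp(im,lo,hi,box);print(nm,cam,s,c.round(1),[ray(cam,*c,z).round(4).tolist() for z in(.065,.09,.104)])
# bright orange stuff: shaker outline corners (top view), z
w=cv2.resize(a[165:265,225:350],None,fx=5,fy=5,interpolation=cv2.INTER_CUBIC);cv2.imwrite('pics/c1.png',w)
```

```text
red top [271 229  12  11  93] [276.5 234. ] [[0.4772, 0.358, 0.065], [0.4766, 0.3551, 0.09], [0.4763, 0.3535, 0.104]]
red side [355 154  15  21 239] [362.  164.6] [[0.4441, 0.3705, 0.065], [0.482, 0.3546, 0.09], [0.5032, 0.3457, 0.104]]
blue top [308 201  12  12  90] [313.4 206.4] [[0.539, 0.277, 0.065], [0.5367, 0.2764, 0.09], [0.5354, 0.2761, 0.104]]
blue side [324 179  15  24 274] [331.  190.8] [[0.5074, 0.2881, 0.065], [0.5421, 0.2763, 0.09], [0.5616, 0.2697, 0.104]]
green top [267 192   7   7  30] [269.8 195.7] [[0.5621, 0.3746, 0.065], [0.5591, 0.3713, 0.09], [0.5575, 0.3694, 0.104]]
green side [387 193   9   6  34] [390.9 195.6] [[0.554, 0.3796, 0.065], [0.5864, 0.3633, 0.09], [0.6046, 0.3541, 0.104]]
```

View pics/c1.png

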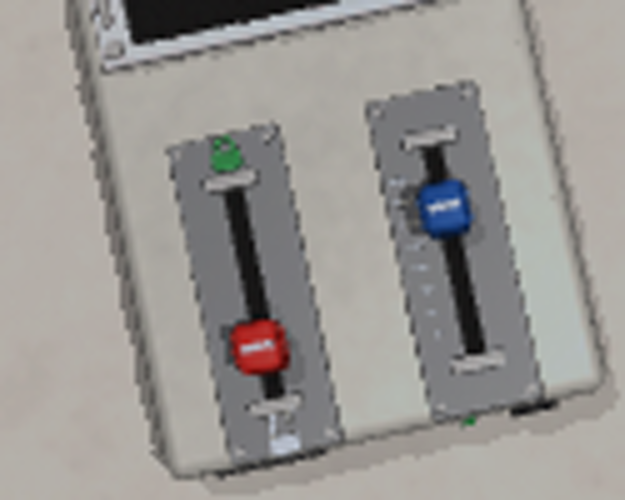

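The enlarged top view shows the red track running from the front stop near crop (274,404) to the locked stop near (230,183). The red grip is near the front at (258,347), and blue is on the right-hand track.

Run:
```python
from h import *
P=lambda x,y,z:ray("top",x/5+225-.4,y/5+165-.4,z)
L=P(230,183,.075);F=P(274,404,.075);print(L,F,np.linalg.norm(L-F))
d=L-F;print('yaw red',np.degrees(np.arctan2(d[1],d[0])))
L2=P(430,139,.075);F2=P(478,360,.075);d=L2-F2;print('yaw blue',np.degrees(np.arctan2(d[1],d[0])),L2,F2)
print('sep',np.linalg.norm((L+F-L2-F2)/2))
print('red',P(258,345,.104),'blue',P(445,206,.104))
for p in((490,215),(498,383)):print('bath',ray("top",*p,.335))
```

```text
[0.54878008 0.37124001 0.075     ] [0.45219432 0.34997603 0.075     ] 0.09889875756598686
yaw red 12.415969203736829
yaw blue 12.805204342103522 [0.56902464 0.28335518 0.075     ] [0.47209731 0.26132457 0.075     ]
sep 0.09052193888153487
red [0.47708617 0.35410825 0.104     ] blue [0.53669029 0.2757692  0.104     ]
bath [5.03199343e-01 2.76807888e-04 3.35000000e-01]
bath [ 0.25609555 -0.00295833  0.335     ]
```

```bash
python3 -m inch '[{"dz":0.04},{"dz":0.041},{"dz":0.041},{"dz":0.041},{"dz":0.041}]'
```

```text
validation failed for argument at $[0]...
```

```bash
python3 -m inch '[{"gripper":100,"dx":0,"dy":0,"dz":0.041,"roll":-5},{"gripper":100,"dx":0,"dy":0,"dz":0.041,"roll":-5},{"gripper":100,"dx":0,"dy":0,"dz":0.041,"roll":-3.4},{"gripper":100,"dx":0,"dy":0,"dz":0.041,"roll":0},{"gripper":100,"dx":0,"dy":0,"dz":0.041,"roll":0}]'
```

```text
t: 0.52
tool_pos: [0.2409, -0.4938, 0.4256]
tcp_rot: [-180.0, 0.0, 12.6]
wrist_force: [-0.3, -0.3, 0.6]
width: 0.093
finger_force: 0.0
```

```bash
python3 -m inch '[{"gripper":100,"dx":0.02,"dy":0.03,"dz":0.01,"roll":0},{"gripper":100,"dx":0.02,"dy":0.035,"dz":0.01,"roll":0},{"gripper":100,"dx":0.02,"dy":0.035,"dz":0,"roll":0},{"gripper":100,"dx":0.02,"dy":0.035,"dz":0,"roll":0},{"gripper":100,"dx":0.02,"dy":0.035,"dz":0,"roll":0}]'
python3 -m inch '[{"gripper":100,"dx":0.02,"dy":0.035,"dz":0,"roll":0},{"gripper":100,"dx":0.02,"dy":0.035,"dz":0,"roll":0},{"gripper":100,"dx":0.02,"dy":0.035,"dz":0,"roll":0},{"gripper":100,"dx":0.02,"dy":0.035,"dz":0,"roll":0},{"gripper":100,"dx":0.02,"dy":0.035,"dz":0,"roll":0}]'
python3 -m inch '[{"gripper":100,"dx":0.016,"dy":0.035,"dz":0,"roll":0},{"gripper":100,"dx":0.015,"dy":0.037,"dz":0,"roll":0},{"gripper":100,"dx":0,"dy":0.04,"dz":0,"roll":0},{"gripper":100,"dx":0,"dy":0.04,"dz":0,"roll":0},{"gripper":100,"dx":0,"dy":0.04,"dz":0,"roll":0}]'
```

```text
t: 0.93
tool_pos: [0.3415, -0.3226, 0.4435]
tcp_rot: [-180.0, 0.0, 12.6]
wrist_force: [0.6, -0.5, 0.4]
width: 0.093
finger_force: 0.0
t: 1.35
tool_pos: [0.4415, -0.1473, 0.4436]
tcp_rot: [-180.0, 0.0, 12.6]
wrist_force: [0.2, 0.0, 0.2]
width: 0.093
finger_force: 0.0
t: 1.77
tool_pos: [0.4717, 0.0446, 0.4433]
tcp_rot: [-180.0, 0.0, 12.6]
wrist_force: [1.0, 0.2, 0.3]
width: 0.0934
finger_force: 0.0
```

```bash
python3 -m inch '[{"gripper":60,"dx":0.001,"dy":0.04,"dz":0,"roll":0},{"gripper":60,"dx":0.001,"dy":0.04,"dz":0,"roll":0},{"gripper":60,"dx":0.001,"dy":0.04,"dz":0,"roll":0},{"gripper":60,"dx":0.001,"dy":0.04,"dz":0,"roll":0},{"gripper":60,"dx":0.001,"dy":0.04,"dz":0,"roll":0}]'
python3 -m inch '[{"gripper":60,"dx":0,"dy":0.04,"dz":0,"roll":0},{"gripper":60,"dx":0,"dy":0.04,"dz":0,"roll":0},{"gripper":60,"dx":0,"dy":0.029,"dz":-0.02,"roll":0},{"gripper":60,"dx":0,"dy":0,"dz":-0.04,"roll":0},{"gripper":60,"dx":0,"dy":0,"dz":-0.04,"roll":0}]'
python3 -m inch '[{"gripper":60,"dx":0,"dy":0,"dz":-0.04,"roll":0},{"gripper":60,"dx":0,"dy":0,"dz":-0.04,"roll":0},{"gripper":60,"dx":0,"dy":0,"dz":-0.02,"roll":0},{"gripper":60,"dx":0,"dy":0,"dz":-0.02,"roll":0},{"gripper":60,"dx":0,"dy":0,"dz":0,"roll":0}]'
python3 - <<'E'
from h import *
m=arm.camera_model("wrist")
im=arm.read_camera("wrist")[:,:,::-1].copy(); cv2.imwrite('pics/w1.png',im)
h=cv2.cvtColor(im,cv2.COLOR_BGR2HSV)
k=cv2.inRange(h,(0,150,100),(5,255,255))|cv2.inRange(h,(173,150,100),(180,255,255))
n,l,s,c=cv2.connectedComponentsWithStats(k);
for i in range(1,n):
    if s[i,4]>150: print(s[i],c[i],ray("wrist",*c[i],.104,m))
print(proj("wrist",np.array([.477,.354,.104])))
E
```

```text
t: 2.18
tool_pos: [0.4766, 0.2447, 0.4434]
tcp_rot: [180.0, 0.0, 12.6]
wrist_force: [0.5, -0.7, -0.1]
width: 0.0642
finger_force: 0.0
t: 2.6
tool_pos: [0.4768, 0.3534, 0.3422]
tcp_rot: [-180.0, -0.1, 12.7]
wrist_force: [0.9, 0.4, 0.5]
width: 0.0555
finger_force: 0.0
t: 3.02
tool_pos: [0.4755, 0.3506, 0.2194]
tcp_rot: [179.9, 0.4, 12.6]
wrist_force: [0.0, 0.8, 0.3]
width: 0.0557
finger_force: 0.0
[301 179  23  24 328] [310.83536585 189.95121951] [0.47670621 0.35676431 0.104     ]
(np.float64(314.6563272499735), np.float64(191.05400793348264))
```

View pics/w1.png

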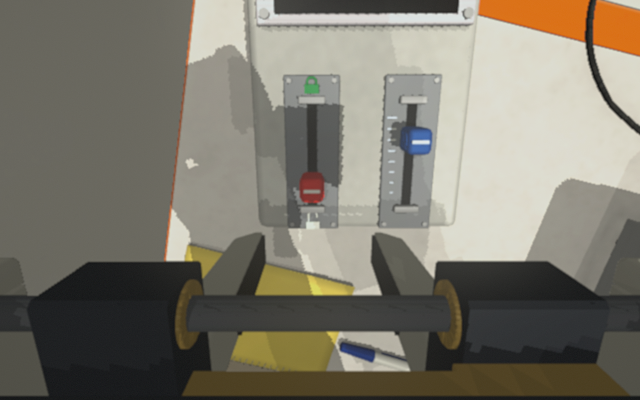

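The wrist view shows red near (312,188) beside the front stop. Both tracks are upright in the picture, so the yaw is right. Red is at about (0.477,0.355), so I nudge y and go down.

```bash
python3 -m inch '[{"gripper":60,"dx":0,"dy":0.003,"dz":-0.03,"roll":0},{"gripper":60,"dx":0,"dy":0,"dz":-0.03,"roll":0},{"gripper":60,"dx":0,"dy":0,"dz":-0.02,"roll":0},{"gripper":60,"dx":0,"dy":0,"dz":-0.015,"roll":0},{"gripper":60,"dx":0,"dy":0,"dz":0,"roll":0}]'
python3 -m inch '[{"gripper":60,"dx":0,"dy":0,"dz":0,"roll":0},{"gripper":60,"dx":0,"dy":0,"dz":0,"roll":0}]'
python3 - <<'E'
from h import *
m=arm.camera_model("wrist")
im=arm.read_camera("wrist")[:,:,::-1].copy(); cv2.imwrite('pics/w2.png',im)
h=cv2.cvtColor(im,cv2.COLOR_BGR2HSV)
k=cv2.inRange(h,(0,150,100),(5,255,255))|cv2.inRange(h,(173,150,100),(180,255,255))
n,l,s,c=cv2.connectedComponentsWithStats(k);
for i in range(1,n):
    if s[i,4]>150: print(s[i],c[i],ray("wrist",*c[i],.104,m))
E
```

```text
t: 3.48
tool_pos: [0.4766, 0.3543, 0.1273]
tcp_rot: [179.9, 0.2, 12.6]
wrist_force: [0.1, 0.1, 0.1]
width: 0.056
finger_force: 0.0
t: 3.65
tool_pos: [0.4781, 0.3553, 0.1307]
tcp_rot: [-179.9, -0.1, 12.6]
wrist_force: [0.4, -0.6, 0.4]
width: 0.0557
finger_force: 0.0
[ 299  204   34   43 1093] [315.65782251 224.08783166] [0.48182231 0.35751982 0.104     ]
```

View pics/w2.png

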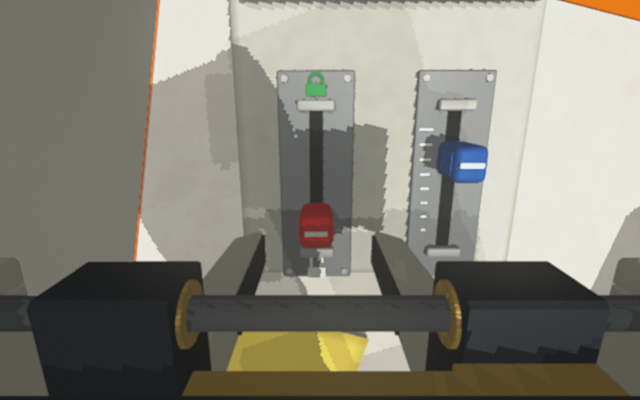

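The grip's top face is centred near (316,234), almost midway between the finger tips (265 and 372). I go down the rest of the way and close.

```bash
python3 -m inch '[{"gripper":60,"dx":-0.001,"dy":0.001,"dz":-0.02,"roll":0},{"gripper":60,"dx":0,"dy":0,"dz":-0.02,"roll":0},{"gripper":60,"dx":0,"dy":0,"dz":-0.007,"roll":0},{"gripper":60,"dx":0,"dy":0,"dz":0,"roll":0},{"gripper":60,"dx":0,"dy":0,"dz":0,"roll":0}]'
python3 -m inch '[{"gripper":10,"dx":0,"dy":0,"dz":0,"roll":0},{"gripper":10,"dx":0,"dy":0,"dz":0,"roll":0},{"gripper":10,"dx":0,"dy":0,"dz":0,"roll":0},{"gripper":10,"dx":0,"dy":0,"dz":0,"roll":0},{"gripper":10,"dx":0,"dy":0,"dz":0,"roll":0}]'
```

```text
t: 4.12
tool_pos: [0.4766, 0.3559, 0.0827]
tcp_rot: [-180.0, -0.1, 12.6]
wrist_force: [0.3, 0.0, 0.3]
width: 0.0557
finger_force: 0.0
t: 4.53
tool_pos: [0.4762, 0.3558, 0.082]
tcp_rot: [-180.0, -0.0, 12.6]
wrist_force: [-0.5, 0.2, 0.0]
width: 0.0274
finger_force: 0.0
```

```bash
python3 -m inch '[{"gripper":10,"dx":0,"dy":0,"dz":0,"roll":0},{"gripper":10,"dx":0,"dy":0,"dz":0,"roll":0},{"gripper":10,"dx":0,"dy":0,"dz":0,"roll":0},{"gripper":10,"dx":0,"dy":0,"dz":0,"roll":0}]'
```

```text
t: 4.87
tool_pos: [0.4761, 0.3561, 0.0818]
tcp_rot: [-180.0, -0.0, 12.6]
wrist_force: [-1.7, 5.3, 2.1]
width: 0.0197
finger_force: 30.0
```

```bash
python3 -m inch '[{"gripper":10,"dx":0.0098,"dy":0.0022,"dz":0,"roll":0},{"gripper":10,"dx":0.0098,"dy":0.0022,"dz":0,"roll":0},{"gripper":10,"dx":0.0098,"dy":0.0022,"dz":0,"roll":0},{"gripper":10,"dx":0.0098,"dy":0.0022,"dz":0,"roll":0},{"gripper":10,"dx":0.0049,"dy":0.0011,"dz":0,"roll":0}]'
python3 -m inch '[{"gripper":10,"dx":0.0049,"dy":0.0011,"dz":0,"roll":0},{"gripper":10,"dx":0,"dy":0,"dz":0,"roll":0},{"gripper":10,"dx":0,"dy":0,"dz":0,"roll":0}]'
```

```text
t: 5.28
tool_pos: [0.5208, 0.3663, 0.0818]
tcp_rot: [-179.9, -0.0, 12.6]
wrist_force: [-3.5, 4.8, 4.8]
width: 0.0197
finger_force: 30.0
t: 5.53
tool_pos: [0.5257, 0.3674, 0.0819]
tcp_rot: [-179.9, -0.1, 12.6]
wrist_force: [0.6, 5.8, 0.0]
width: 0.0195
finger_force: 30.0
```

```bash
python3 -m inch '[{"gripper":10,"dx":0.0039,"dy":0.0009,"dz":0,"roll":0},{"gripper":10,"dx":0.0029,"dy":0.0006,"dz":0,"roll":0},{"gripper":10,"dx":0,"dy":0,"dz":0,"roll":0}]'
python3 -m inch '[{"gripper":10,"dx":0.002,"dy":0.0004,"dz":0,"roll":0},{"gripper":10,"dx":0,"dy":0,"dz":0,"roll":0}]'
python3 -m inch '[{"gripper":10,"dx":0.002,"dy":0.0004,"dz":0,"roll":0},{"gripper":10,"dx":0,"dy":0,"dz":0,"roll":0}]'
```

```text
t: 5.78
tool_pos: [0.5322, 0.3688, 0.0818]
tcp_rot: [-179.9, -0.0, 12.6]
wrist_force: [-1.1, 5.4, 2.9]
width: 0.0202
finger_force: 30.0
t: 5.95
tool_pos: [0.534, 0.3692, 0.0818]
tcp_rot: [-179.9, -0.0, 12.6]
wrist_force: [-1.7, 5.5, 2.0]
width: 0.0196
finger_force: 30.0
t: 6.12
tool_pos: [0.5347, 0.3694, 0.0818]
tcp_rot: [-180.0, 0.2, 12.6]
wrist_force: [-9.0, 3.2, 7.1]
width: 0.0197
finger_force: 30.0
```

Contact is showing at the expected place (the stop predicted about x = 0.535). One more small push to confirm it.

```bash
python3 -m inch '[{"gripper":10,"dx":0.001,"dy":0.0002,"dz":0,"roll":0},{"gripper":10,"dx":0.001,"dy":0.0002,"dz":0,"roll":0},{"gripper":10,"dx":0,"dy":0,"dz":0,"roll":0}]'
```

```text
t: 6.37
tool_pos: [0.535, 0.3694, 0.0818]
tcp_rot: [180.0, 0.4, 12.6]
wrist_force: [-17.9, 2.4, 14.4]
width: 0.0197
finger_force: 30.0
```

```bash
python3 -m inch '[{"gripper":60,"dx":0,"dy":0,"dz":0,"roll":0},{"gripper":60,"dx":0,"dy":0,"dz":0,"roll":0},{"gripper":60,"dx":0,"dy":0,"dz":0,"roll":0},{"gripper":60,"dx":0,"dy":0,"dz":0,"roll":0},{"gripper":60,"dx":0,"dy":0,"dz":0,"roll":0}]'
python3 -m inch '[{"gripper":60,"dx":0,"dy":0,"dz":0.01,"roll":0},{"gripper":60,"dx":0,"dy":0,"dz":0.02,"roll":0},{"gripper":60,"dx":0,"dy":0,"dz":0.03,"roll":0},{"gripper":60,"dx":0,"dy":0,"dz":0.04,"roll":0},{"gripper":60,"dx":0,"dy":0,"dz":0.03,"roll":0}]'
python3 -m inch '[{"gripper":60,"dx":-0.03,"dy":0,"dz":0.02,"roll":0},{"gripper":60,"dx":-0.03,"dy":0,"dz":0.02,"roll":0},{"gripper":60,"dx":-0.02,"dy":0,"dz":0,"roll":0},{"gripper":60,"dx":0,"dy":0,"dz":0,"roll":0},{"gripper":60,"dx":0,"dy":0,"dz":0,"roll":0}]'
python3 - <<'E'
from h import *
w=arm.read_camera("wrist")[:,:,::-1]; cv2.imwrite('pics/w3.png',w)
b0=cv2.imread('pics/side0.png')[140:240,270:430]; b1=arm.read_camera("side")[:,:,::-1][140:240,270:430]
cv2.imwrite('pics/s3.png',cv2.resize(np.vstack([b0,b1]),None,fx=3,fy=3,interpolation=cv2.INTER_CUBIC))
for im in(b0,b1):
    h=cv2.cvtColor(np.ascontiguousarray(im),cv2.COLOR_BGR2HSV);k=cv2.inRange(h,(105,110,50),(125,255,255))
    n,l,s,c=cv2.connectedComponentsWithStats(k);i=1+s[1:,4].argmax();print('blue',s[i],c[i])
E
```

```text
t: 6.78
tool_pos: [0.5381, 0.3692, 0.0815]
tcp_rot: [180.0, 0.0, 12.6]
wrist_force: [1.0, -0.9, -0.2]
width: 0.0482
finger_force: 0.0
t: 7.2
tool_pos: [0.5382, 0.3695, 0.2152]
tcp_rot: [-180.0, -0.1, 12.6]
wrist_force: [0.6, 0.4, -0.2]
width: 0.0561
finger_force: 0.0
t: 7.62
tool_pos: [0.4577, 0.3695, 0.2527]
tcp_rot: [-180.0, -0.1, 12.6]
wrist_force: [-0.5, -0.1, -1.2]
width: 0.0554
finger_force: 0.0
blue [ 54  39  15  24 274] [61.03649635 50.82481752]
blue [ 54  39  15  24 280] [61.13571429 50.76071429]
```

View pics/w3.png

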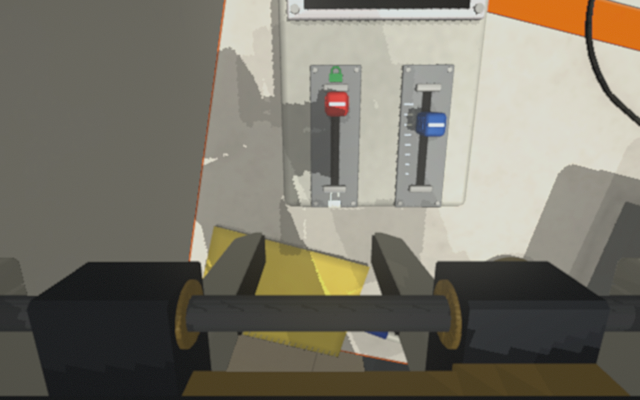

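View pics/s3.png

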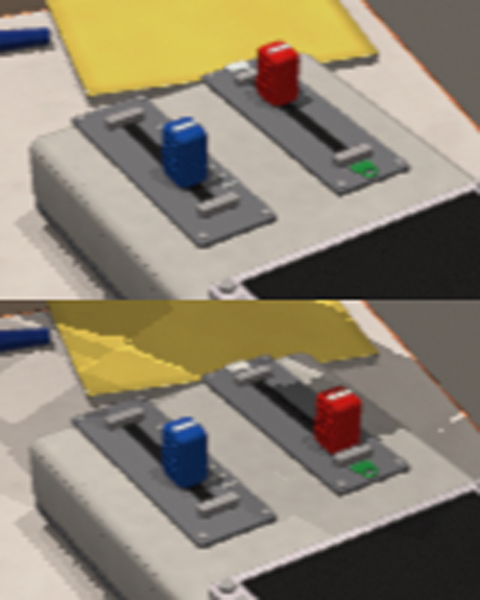

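The wrist view shows red at (337,103), against the stop below the green padlock. The side view (start above, now below) shows it flush with the stop, and blue hasn't moved (centroid within 0.1 px). The arm is clear, so I hand in.

```bash
python3 -c "
from workcell import arm
print(arm.finish_job())"
```

```text
the job is handed in; nothing more can be done
None
```

The red transport lock is fully home against the end stop by the green closed padlock and released, the blue speed slide has not moved, and the job was handed in at about 8 s with the arm clear.

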